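Meter slide boxes from a tilting bin

ROBOT

A 7-joint arm with a two-finger parallel gripper is mounted at the origin on the work surface. World frame = base frame: x ahead of the robot, y to its left, z up, the work surface at z = 0. Lengths are in m, angles in rad, forces in N, time in s.
With the tool pointing down it reaches from about 0.4 to 0.85 m from the base axis. Payload 4.4 kg.
Tool frame: the origin (TCP) lies midway between the tips of the shut fingers; the grasp point (between the pads) lies 19 mm behind it; z points along the fingers, y is the line along which they close (so a half turn about z gives the same grasp; the last joint's range is limited). The gripper opens to 94 mm and grips with 3 to 60 N. Pads are 16 mm wide; open, the fingers measure 119 mm over their backs; the gripper's body (75 mm by 177 mm) begins 78 mm behind the grasp point.
Start: joints at [-1.414, 0.628, 0.038, 1.517, -0.027, 0.996, -0.02], TCP at [0.144, 0.634, 0.205] pointing down, gripper open.
Joint ranges: [-3.06, 3.06], [-0.37, 2.12], [-1.25, 1.32], [0.18, 2.47], [-1.1, 4.24], [0.23, 1.98], [-2.94, 2.94]. Speed limits (rad/s): [2.57, 2.57, 3.14, 3.14, 3.14, 3.14, 3.14].

INTERFACE

Orientations are given as a 3x3 rotation matrix whose columns are the frame's x, y, z axes.
In Python, from bench import read_state, capture, get_calibration, hand_in gives the robot as it stands. The module is installed in compiled form; this text tells all that it offers.
- The arm moves only by the tool arm_command, never from a script. Its argument "targets" is a list of rows, each a list of 5 numbers: the finger opening in mm, from 0 to 94, then the shift along the tool's x, y, z as a fraction of full scale, then the turn about the tool's z as a fraction of full scale. In form: [[jaw, dx, dy, dz, twist], ...]. A call has exactly 8 rows; each row is the pose to reach, as a shift and turn from the pose commanded when the call began, along the tool's axes at that moment; what a row does not reach only later rows make up. Full scale, the value 1, is 150 mm for a shift and 1.5 rad for a turn. A row lasts 1/8 s, in which the tool goes at most 62.5 mm and 10.7 degrees, less where a joint would pass 70% of its speed; a pose out of reach is approached as far as the arm can. A call with a number of a shift or a turn outside -1 to 1 is refused whole. A call with a gripper value outside its range is refused whole. The fingers move at their own pace and stop on an object; the grip force is fixed at half the most. Time passes only in rows, so rows that repeat a pose let the fingers close, or fill a call up. It gives the time, the measured TCP pose, the force, the opening and the grip force at its end, in the units of the state.
- read_state(): the state, without advancing time (a new reading comes with each control period).
- capture(name): name is "scene" or "top"; returns the picture (400x640x3 uint8, red, green, blue); there is no depth.
- get_calibration(name): a dict with "fx", "fy", "cx", "cy" (pixels), "R" (3x3) and "t" (3): a world point X has camera coordinates R X + t. Camera axes: x right, y down, z forward; pixel columns grow to the right and rows downward; lengths in m; the calibration is good to about 2 mm. A picture is of the moment at which its call begins. get_calibration takes no time and is no camera call.
- hand_in(): hands the job in; it is judged then, once.
The state is a dict: "time_s": time; "qpos": joint angles; "qvel": joint speeds; "effort": joint torques, N m; "tcp_pos": TCP position; "ee_rot": TCP orientation; "contact_force": force on the tool from outside, world axes, zero at the start; "ft_torque": the same for the moment, N m; "finger_gap": finger opening in m; "grasp_force": force on a finger pad.
Only numpy, scipy, OpenCV 4.12 (cv2) and the standard library are available. Lean on these libraries where they do the work, as an engineer would, in place of code of your own. Each camera call takes 0.05 s, during which the arm holds its last target. There are 200 camera calls.

TASK

Pull the red hitch clip sideways out of the lock pin that holds the blue bin down and lay it on the black mat. Then raise the bin by its rear handle only until the first slide boxes slide off the lip, so that a few of the seven (two, three or four) go down the ramp into the white tray while the others stay in the bin; do not touch the boxes. Finally lower the bin gently all the way down, without letting it drop, and let go, leaving the glassware and the jar undisturbed.

Things in the scene. Friction and masses are not known exactly. Their poses are not given: they have to be found in the camera images.
- stand: fixed grey stand of the dispenser; origin on the bench under the bin's hinge. Its y axis runs from the hinge to the rear of the bin (bin at y 0 to +258 mm), x across the bin. On its -y side a 38 degree aluminium ramp runs from the lip (y = -4 mm) down to the white tray (from y = -113 mm). The lock pin stands at x = +79 mm, y = +190 mm.
- tray (a point): centre of the floor of the fixed white catch tray, 11 mm above the bench: inside 123 mm wide (stand x), 204 mm long (stand y), sides 45 mm and end wall 56 mm above the bench
- hinge (a point): the bin's hinge line (along the stand's x axis), at the lip, level with the bin floor, 100 mm above the bench. Bin: blue, 98 mm wide outside, 88 mm inside, 258 mm long, walls 40 mm above its floor, no wall at the lip. The front 108 mm of its floor is smooth plastic, the rest a black grip mat.
- bin (a joint): tilt of the bin in rad: 0 = down on its rest, grows as the handle is lifted, to 0.9; turns freely, falls back by its weight (3 to 4 N at the handle). The clip blocks it beyond 0.02. Boxes on the smooth front floor (the first three) begin to slide between 0.18 and 0.33, differing from day to day; those on the grip mat hold until about 0.08 to 0.11 beyond that, then all come.
- bin_handle (a point): middle of the bin's handle: a round steel bar 12 mm thick, 88 mm long across the bin, 52 mm clear behind the rear wall; 310 mm behind and 35 mm above the hinge when the bin is down. It may turn in the grip as the bin tilts.
- pin_hole (a point): centre of the cross hole of the lock pin (hole along the stand's x axis, 11 mm wide, 10 mm high; pin 18 mm thick). The pin rises through a lug on the bin's side, lug top 100 mm above the bench, reaching to x = +115 mm.
- clip: red hitch (R) clip of 6 mm wire, 92 mm long, lying flat. Origin at the centre of its round loop, at mid wire; the loop is 34 mm across outside and overhangs the lug, free below. Its straight leg points along the clip's -x from the loop, 9 mm to its -y side, to a tip at x = -75 mm; the leg passes through the pin's hole with the pin at x = -55 mm, the second leg lies outside the pin. It pulls out along its own +x; 35 mm of pull frees it. 40 g, loose fit.
- mat: black mat, fixed, 160 mm (its x) by 200 mm (its y), 2 mm thick, origin under its centre on the bench
- box0: slide box number 1 from the lip, white with a coloured end, 84 mm (x, across the bin) by 34 mm (y) by 21 mm high, about 60 g, origin at the centre of its underside; the seven stand in single file in the bin, the first with its front 6 mm behind the lip, 0.5 mm apart
- box1: slide box number 2 from the lip, white with a coloured end, 84 mm (x, across the bin) by 34 mm (y) by 21 mm high, about 60 g, origin at the centre of its underside; the seven stand in single file in the bin, the first with its front 6 mm behind the lip, 0.5 mm apart
- box2: slide box number 3 from the lip, white with a coloured end, 84 mm (x, across the bin) by 34 mm (y) by 21 mm high, about 60 g, origin at the centre of its underside; the seven stand in single file in the bin, the first with its front 6 mm behind the lip, 0.5 mm apart
- box3: slide box number 4 from the lip, white with a coloured end, 84 mm (x, across the bin) by 34 mm (y) by 21 mm high, about 60 g, origin at the centre of its underside; the seven stand in single file in the bin, the first with its front 6 mm behind the lip, 0.5 mm apart
- box4: slide box number 5 from the lip, white with a coloured end, 84 mm (x, across the bin) by 34 mm (y) by 21 mm high, about 60 g, origin at the centre of its underside; the seven stand in single file in the bin, the first with its front 6 mm behind the lip, 0.5 mm apart
- box5: slide box number 6 from the lip, white with a coloured end, 84 mm (x, across the bin) by 34 mm (y) by 21 mm high, about 60 g, origin at the centre of its underside; the seven stand in single file in the bin, the first with its front 6 mm behind the lip, 0.5 mm apart
- box6: slide box number 7 from the lip, white with a coloured end, 84 mm (x, across the bin) by 34 mm (y) by 21 mm high, about 60 g, origin at the centre of its underside; the seven stand in single file in the bin, the first with its front 6 mm behind the lip, 0.5 mm apart
- flask: loose green glass conical flask with stopper, 72 mm wide, 122 mm high, origin under its centre; leave alone
- beaker: loose clear beaker, 70 mm wide, 85 mm high, origin under its centre; leave alone
- reagent: loose amber jar with blue cap, 60 mm wide, 100 mm high, origin under its centre; leave alone

How it is judged:
By the outcome, as a careful person would: the job done as asked, in the order asked, and still so for the second after the job is handed in, with the robot touching nothing.
It also fails if it takes over 72 s, if anything falls off the work surface, if the arm or the gripper's body presses on something with over 40 N, if the wrist force passes 120 N, or if a joint passes its speed limit or range.

## Working session

There is one attempt and no reset: what is moved stays moved. The work goes in short steps, Python scripts to look and compute and a tool call to move; the robot and the scene stay as the last step left them, time stands still between calls to the robot, and variables do not carry over. Pictures are saved under pics/ and viewed, at most 13 in all, crops included, and the job is handed in when it is done.

Besides the shell and the picture viewer there is one more tool, called after ">>>" as name([rows], argument=value, ...), one row to a line, values as JSON. arm_command: Moves the arm, as the interface text tells. Its arguments: {"type":"object","properties":{"targets":{"type":"array"}},"required":["targets"]}

```bash
mkdir -p pics
python3 - <<'E'
from bench import *
import cv2
for n in("scene","top"):
    cv2.imwrite(f"pics/{n}0.png",cv2.cvtColor(capture(n),cv2.COLOR_RGB2BGR))
    c=get_calibration(n);print(n,c)
s=read_state();print(s['time_s'],s['tcp_pos'],s['ee_rot'],s['finger_gap'])
E
```

```text
scene {'fx': 411.14075343838624, 'fy': 411.14075343838624, 'cx': 322.1666461585667, 'cy': 202.19820067118948, 'R': array([[ 0.79596396,  0.60532832, -0.00435851],
       [ 0.45604253, -0.60436741, -0.65327272],
       [-0.39807862,  0.51799388, -0.75711014]]), 't': array([-0.41466787, -0.11495572,  1.43307478])}
top {'fx': 488.806250777234, 'fy': 488.806250777234, 'cx': 313.8630714645511, 'cy': 198.8627339213555, 'R': array([[ 0.00332636, -0.99996932,  0.00709195],
       [-0.99587705, -0.00395549, -0.09062705],
       [ 0.09065232, -0.00676125, -0.99585965]]), 't': array([0.06011912, 0.51389243, 1.30137552])}
0.1 [0.14348049 0.63338128 0.20466799] [[-9.75283055e-01  2.20958946e-01 -3.25222209e-04]
 [ 2.20959183e-01  9.75281749e-01 -1.59653782e-03]
 [-3.55860313e-05 -1.62893712e-03 -9.99998673e-01]] 0.09350565936872046
```

View pics/scene0.png

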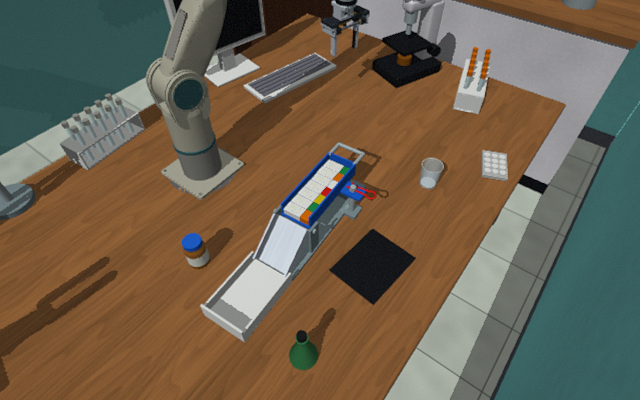

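View pics/top0.png

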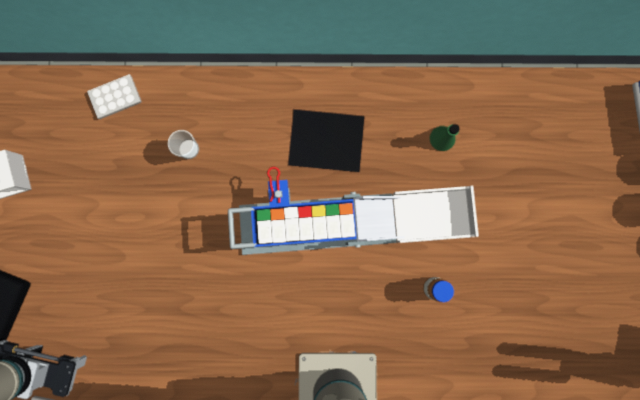

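Scene: bin centre at top (305,222), clip at (273,180), mat at (327,140), tray at (437,215). I'll zoom in for precision.

```bash
cat > h.py <<'E'
from bench import *
import cv2, numpy as np
def unproj(n,u,v,z):
    c=get_calibration(n);R,t=c['R'],c['t']
    d=R.T@np.array([(u-c['cx'])/c['fx'],(v-c['cy'])/c['fy'],1]);o=-R.T@t
    return o+d*(z-o[2])/d[2]
def proj(n,X):
    c=get_calibration(n);p=c['R']@np.array(X)+c['t']
    return np.array([c['fx']*p[0]/p[2]+c['cx'],c['fy']*p[1]/p[2]+c['cy']])
def crop(n,name,x0,y0,x1,y1,k):
    im=cv2.cvtColor(capture(n),cv2.COLOR_RGB2BGR)[y0:y1,x0:x1]
    cv2.imwrite(name,cv2.resize(im,None,fx=k,fy=k,interpolation=cv2.INTER_CUBIC))
E
python3 - <<'E'
from h import *
crop("top","pics/c1.png",220,155,380,265,5)
im=capture("top").astype(int)
r=(im[...,0]>130)&(im[...,1]<60)&(im[...,2]<60)
r[:, :255]=0; r[:,290:]=0; r[205:]=0
ys,xs=np.nonzero(r);print(list(zip(xs,ys)))
m=(im.max(2)<40).astype(np.uint8); m=m[95:185,275:380]
k=cv2.connectedComponentsWithStats(m); i=1+k[2][1:,4].argmax()
pts=np.argwhere(k[1]==i)[:,::-1].astype(np.float32)
rc=cv2.minAreaRect(pts);print(k[2][i],rc,unproj("top",rc[0][0]+275,rc[0][1]+95,.002), [unproj("top",a+275,b+95,.002)[:2] for a,b in cv2.boxPoints(rc)])
E
```

```text
[(np.int64(272), np.int64(167)), (np.int64(273), np.int64(167)), (np.int64(274), np.int64(167)), (np.int64(270), np.int64(168)), (np.int64(271), np.int64(168)), (np.int64(272), np.int64(168)), (np.int64(273), np.int64(168)), (np.int64(274), np.int64(168)), (np.int64(275), np.int64(168)), (np.int64(276), np.int64(168)), (np.int64(269), np.int64(169)), (np.int64(270), np.int64(169)), (np.int64(276), np.int64(169)), (np.int64(277), np.int64(169)), (np.int64(278), np.int64(169)), (np.int64(268), np.int64(170)), (np.int64(269), np.int64(170)), (np.int64(277), np.int64(170)), (np.int64(278), np.int64(170)), (np.int64(267), np.int64(171)), (np.int64(268), np.int64(171)), (np.int64(278), np.int64(171)), (np.int64(267), np.int64(172)), (np.int64(268), np.int64(172)), (np.int64(278), np.int64(172)), (np.int64(279), np.int64(172)), (np.int64(268), np.int64(173)), (np.int64(278), np.int64(173)), (np.int64(279), np.int64(173)), (np.int64(268), np.int64(174)), (np.int64(278), np.int64(174)), (np.int64(279), np.int64(174)), (np.int64(268), np.int64(175)), (np.int64(269), np.int64(175)), (np.int64(2
[... 225 characters left out ...]
7), np.int64(177)), (np.int64(269), np.int64(178)), (np.int64(270), np.int64(178)), (np.int64(277), np.int64(178)), (np.int64(270), np.int64(179)), (np.int64(277), np.int64(179)), (np.int64(270), np.int64(180)), (np.int64(277), np.int64(180)), (np.int64(270), np.int64(181)), (np.int64(277), np.int64(181)), (np.int64(272), np.int64(191)), (np.int64(272), np.int64(196)), (np.int64(272), np.int64(197))]
[  14   15   75   61 3810] ((50.9515380859375, 45.33401870727539), (69.96347045898438, 54.61581802368164), 5.52754020690918) [0.67933465 0.02874118 0.002     ] [array([0.61187462, 0.1324208 ]), array([0.76569822, 0.1189371 ]), array([ 0.74747736, -0.07598758]), array([ 0.59387781, -0.06050778])]
```

View pics/c1.png

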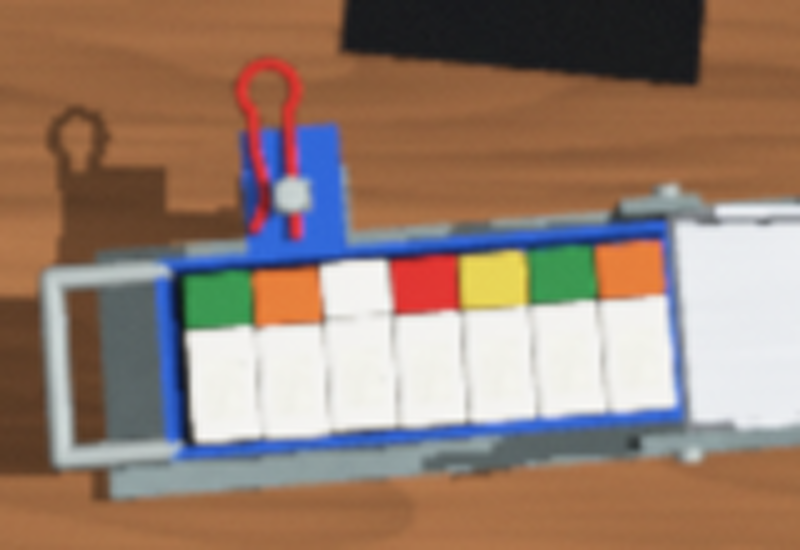

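```bash
cat >> h.py <<'E'
def S(p,x,y,z): 
    c,s=np.cos(p[2]),np.sin(p[2]); return [p[0]+c*x-s*y,p[1]+s*x+c*y,z]
E
python3 - <<'E'
from h import *
from scipy.optimize import least_squares
obs=[((.049,.258,.14),(158,262)),((-.049,.258,.14),(177,459)),((.049,0,.14),(668,222)),((-.049,0,.14),(686,419)),((.040,.310,.135),(52,282)),((-.040,.310,.135),(64,457))]
f=lambda p:np.concatenate([proj("top",S(p,*a))-np.array(b)/5-[220-.4,155-.4] for a,b in obs])
r=least_squares(f,[.48,0,.08]);p=r.x;print(p,r.fun.round(1))
for nm,a in dict(handle=(0,.31,.135),pin=(.079,.190,.105),hinge=(0,0,.1)).items(): print(nm,np.round(S(p,*a),4),(proj("top",S(p,*a))-[220,155])*5)
np.save("p.npy",p)
# clip loop: red pixels rows<=176
im=capture("top").astype(int);R=(im[...,0]>110)&(im[...,1]<70)&(im[...,2]<70);R[:,:255]=0;R[:,290:]=0;R[178:]=0
ys,xs=np.nonzero(R)
for z in(.105,.11): print(z,unproj("top",(xs.min()+xs.max())/2,(ys.min()+ys.min()+0)/2-.5,z),unproj("top",xs.min()-.5,172,z)[:2],unproj("top",xs.max()+.5,172,z)[:2])
print("legs", [unproj("top",220+u/5-.4,155+v/5-.4,.106) for u,v in((290,100),(292,160),(297,236),(257,225),(255,125))])
# clip in scene view
im=capture("scene").astype(int);R=(im[...,0]>110)&(im[...,1]<70)&(im[...,2]<70);R[:,:360]=0;R[:,400:]=0;R[:170]=0;R[210:]=0
ys,xs=np.nonzero(R);print(xs.min(),xs.max(),ys[xs==xs.max()]);i=xs.max()
crop("scene","pics/c2.png",300,130,420,230,6)
E
```

```text
[ 0.45518108 -0.04227688  0.08357329] [-0.7 -0.1 -1.8  0.4  1.5 -0.4  1.4 -0.1 -0.1  1.4 -0.3 -1.2]
handle [0.4293 0.2666 0.135 ] [ 54.96657654 367.6334903 ]
pin [0.518  0.1537 0.105 ] [290.2258092  195.43802007]
hinge [ 0.4552 -0.0423  0.1   ] [674.96299902 320.92576654]
0.105 [0.58884014 0.16724606 0.105     ] [0.57458497 0.18367278] [0.5747298  0.15050702]
0.11 [0.58805106 0.16685686 0.11      ] [0.57385351 0.1832172 ] [0.57399775 0.15018548]
legs [array([0.56787275, 0.15521968, 0.106     ]), array([0.53708648, 0.1538933 , 0.106     ]), array([0.49829221, 0.15097088, 0.106     ]), array([0.50381474, 0.17131547, 0.106     ]), array([0.55495079, 0.17290994, 0.106     ])]
360 376 [194 195 196]
```

View pics/c2.png

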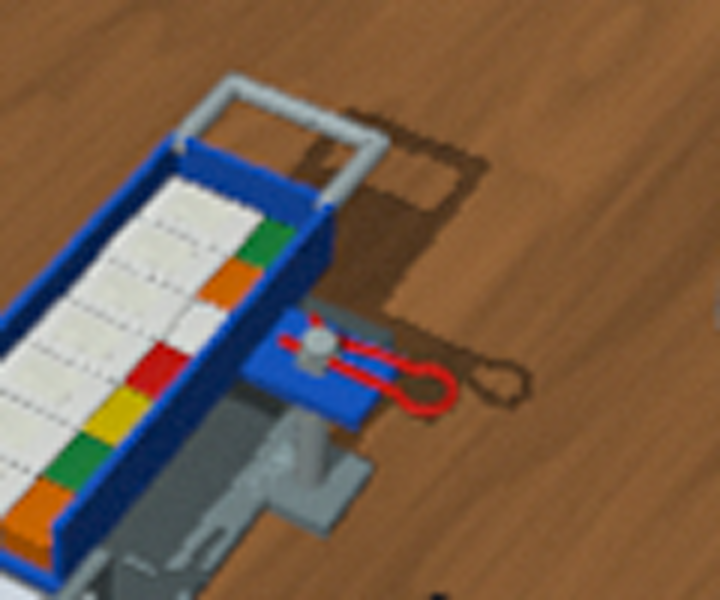

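```bash
cat >> h.py <<'E'
def plan(x,y,z,yaw=None):
    "fractions from current pose to world TCP target; yaw = angle of tool y from world y (ccw)"
    s=read_state();R=s['ee_rot'];d=R.T@(np.array([x,y,z])-s['tcp_pos'])
    a=np.arctan2(-R[0,1],R[1,1]);tw=0 if yaw is None else -(yaw-a)
    tw=(tw+np.pi/2)%np.pi-np.pi/2
    print('t',s['time_s'],'tcp',s['tcp_pos'].round(4),'yaw',round(a,3),'frac',(d/.15).round(3),'twist',round(tw/1.5,3),'gap',s['finger_gap'],'F',np.round(s['contact_force'],1),'grip',s['grasp_force'])
E
python3 - <<'E'
from h import *
from scipy.optimize import least_squares
a=np.array([300+431/6-.4,130+389/6-.4]);b=np.array([273.2,173.2])
r=least_squares(lambda X:np.r_[proj("scene",X)-a,proj("top",X)-b],[.57,.167,.105]);print(r.x,r.fun)
# handle triangulation: bar ends
for s1,b1 in (((385,142),(52,270)),((235,82),(64,462))):
  a=np.array([300+s1[0]/6-.4,130+s1[1]/6-.4]);b=np.array([220+b1[0]/5-.4,155+b1[1]/5-.4])
  r=least_squares(lambda X:np.r_[proj("scene",X)-a,proj("top",X)-b],[.43,.26,.135]);print(r.x,r.fun)
for n,u,v,z in(("beaker",183,147,.08),("flask",453,130,.12),("reagent",443,291,.1)):print(n,unproj("top",u,v,z))
plan(.572,.167,.2,.08)
plan(.37,.42,.205,.08)
E
```

```text
[0.573326   0.16784537 0.10360275] [-0.86943732  0.10155865 -0.45922516 -0.60550809]
[0.47835551 0.26923609 0.1411133 ] [-0.18951607  0.02177512 -0.09194327 -0.1206166 ]
[0.38518449 0.26294205 0.1371978 ] [-0.77777005  0.0724629  -0.37718114 -0.46711757]
beaker [0.64321334 0.40479113 0.08      ]
flask [ 0.68247842 -0.29135561  0.12      ]
reagent [ 0.27543286 -0.26282828  0.1       ]
t 0.35 tcp [0.1436 0.6338 0.2053] yaw -0.223 frac [-3.473 -2.404  0.036] twist -0.202 gap 0.09388855920523306 F [-0.1 -0.4  0. ] grip 0.0
t 0.35 tcp [0.1436 0.6338 0.2053] yaw -0.223 frac [-1.787 -1.057  0.002] twist -0.202 gap 0.09388855920523306 F [-0.1 -0.4  0. ] grip 0.0
```

>>> arm_command([
  [94,-0.2,-0.14,0,-0.05],
  [94,-0.5,-0.35,0,-0.1],
  [94,-0.8,-0.55,0,-0.15],
  [94,-1,-0.7,0,-0.2],
  [94,-1,-0.7,0,-0.2],
  [94,-1,-0.7,0,-0.2],
  [94,-1,-0.7,0,-0.2],
  [94,-1,-0.7,0,-0.2],
])

```text
time_s: 1.35
tcp_pos: [0.2656, 0.4993, 0.2053]
ee_rot: [[-0.997, -0.079, -0.0], [-0.079, 0.997, 0.0], [0.0, 0.0, -1.0]]
contact_force: [0.1, -0.5, 0.2]
finger_gap: 0.0941
grasp_force: 0.0
```

```bash
python3 -c "
from h import *
plan(.573,.1675,.2,.08)"
```

```text
t 1.35 tcp [0.2656 0.4993 0.2053] yaw 0.079 frac [-1.868 -2.367  0.034] twist -0.001 gap 0.09406692801098601 F [ 0.1 -0.5  0.2] grip 0.0
```

>>> arm_command([
  [94,-0.2,-0.24,0,0],
  [94,-0.4,-0.48,0,0],
  [94,-0.6,-0.72,0,0],
  [94,-0.8,-1,0,0],
  [94,-0.8,-1,0,0],
  [94,-0.8,-1,0,0],
  [94,-0.8,-1,0,0],
  [94,-0.8,-1,0,0],
])

```text
time_s: 2.35
tcp_pos: [0.3969, 0.3593, 0.2054]
ee_rot: [[-0.997, -0.08, -0.0], [-0.08, 0.997, 0.0], [0.0, 0.0, -1.0]]
contact_force: [0.1, -1.0, -0.2]
finger_gap: 0.0939
grasp_force: 0.0
```

>>> arm_command([
  [94,-0.3,-0.3,0,0],
  [94,-0.5,-0.6,0,0],
  [94,-0.8,-0.9,0,0],
  [94,-1,-1,0,0],
  [94,-1,-1,0,0],
  [94,-1,-1,0,0],
  [94,-1,-1,0,0],
  [94,-1,-1,0,0],
])

```text
time_s: 3.35
tcp_pos: [0.5581, 0.2212, 0.2056]
ee_rot: [[-0.997, -0.079, -0.0], [-0.079, 0.997, 0.0], [0.0, 0.0, -1.0]]
contact_force: [0.3, 0.1, 0.0]
finger_gap: 0.0939
grasp_force: 0.0
```

```bash
python3 -c "
from h import *
plan(.573,.1675,.087,.08)"
```

```text
t 3.35 tcp [0.5581 0.2212 0.2056] yaw 0.079 frac [-0.071 -0.365  0.791] twist -0.001 gap 0.09388579223902027 F [0.3 0.1 0. ] grip 0.0
```

>>> arm_command([
  [70,-0.07,-0.2,0,0],
  [60,-0.07,-0.365,0,0],
  [60,-0.07,-0.365,0.2,0],
  [60,-0.07,-0.365,0.4,0],
  [60,-0.07,-0.365,0.6,0],
  [60,-0.07,-0.365,0.79,0],
  [60,-0.07,-0.365,0.79,0],
  [60,-0.07,-0.365,0.79,0],
])

```text
time_s: 4.35
tcp_pos: [0.5743, 0.1669, 0.088]
ee_rot: [[-0.997, -0.078, 0.001], [-0.078, 0.997, 0.001], [-0.001, 0.0, -1.0]]
contact_force: [0.5, 0.0, -0.3]
finger_gap: 0.0599
grasp_force: 0.0
```

```bash
python3 -c "
from h import *
plan(.573,.1675,.087,.08)
crop('scene','pics/c3.png',320,130,420,230,6)"
```

```text
t 4.35 tcp [0.5743 0.1669 0.088 ] yaw 0.078 frac [0.008 0.005 0.007] twist -0.002 gap 0.05991952087990443 F [ 0.5  0.  -0.3] grip 0.0
```

View pics/c3.png

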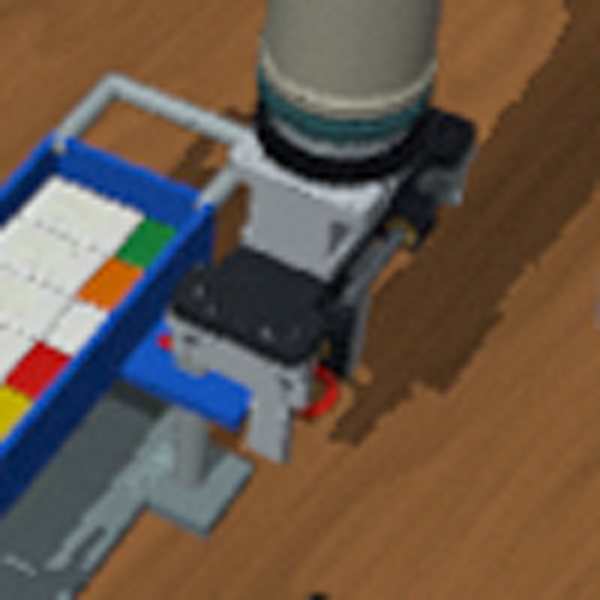

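The fingers straddle the red loop (visible near crop (325,395)), clear of the lug. Closing.

>>> arm_command([
  [50,0,0,0,0],
  [40,0,0,0,0],
  [35,0,0,0,0],
  [25,0,0,0,0],
  [20,0,0,0,0],
  [20,0,0,0,0],
  [20,0,0,0,0],
  [20,0,0,0,0],
])

```text
time_s: 5.4
tcp_pos: [0.5738, 0.1664, 0.087]
ee_rot: [[-0.997, -0.077, 0.0], [-0.077, 0.997, 0.0], [-0.0, 0.0, -1.0]]
contact_force: [-0.1, 0.2, 0.3]
finger_gap: 0.0322
grasp_force: 30.0
```

>>> arm_command([
  [20,-0.05,0,0,0],
  [20,-0.1,0,0,0],
  [20,-0.15,0,0,0],
  [20,-0.2,0,0,0],
  [20,-0.25,0,0,0],
  [20,-0.3,0,0,0],
  [20,-0.35,0,0,0],
  [20,-0.4,0,0,0],
])

```text
time_s: 6.4
tcp_pos: [0.634, 0.171, 0.0869]
ee_rot: [[-0.997, -0.077, 0.0], [-0.077, 0.997, -0.0], [-0.0, -0.0, -1.0]]
contact_force: [0.3, 0.2, 0.3]
finger_gap: 0.032
grasp_force: 30.0
```

```bash
python3 -c "
from h import *
plan(.69,.03,.16,.08)
crop('scene','pics/c4.png',320,130,440,230,6)"
```

```text
t 6.4 tcp [0.634  0.171  0.0869] yaw 0.077 frac [-0.3   -0.966 -0.487] twist -0.002 gap 0.03200516619684757 F [0.3 0.2 0.3] grip 29.999948255717754
```

View pics/c4.png

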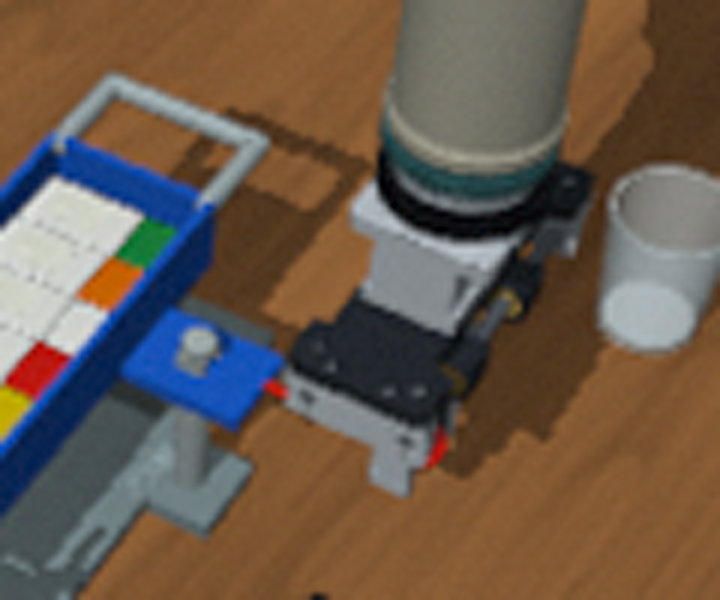

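The clip is out of the pin, level in the grip, its tip just at the lug's outer edge (crop (272,388)). Carry to mat.

>>> arm_command([
  [20,-0.1,0,-0.05,0],
  [20,-0.25,0,-0.1,0],
  [20,-0.4,-0.1,-0.1,0],
  [20,-0.45,-0.3,-0.1,0],
  [20,-0.45,-0.5,-0.1,0],
  [20,-0.45,-0.7,-0.1,0],
  [20,-0.45,-0.9,-0.05,0],
  [20,-0.45,-0.96,0,0],
])

```text
time_s: 7.45
tcp_pos: [0.712, 0.0293, 0.0867]
ee_rot: [[-0.997, -0.074, -0.0], [-0.074, 0.997, -0.002], [0.0, -0.002, -1.0]]
contact_force: [-0.1, -0.3, -0.0]
finger_gap: 0.0322
grasp_force: 30.0
```

```bash
python3 -c "
from h import *
plan(.715,.03,.005,.08)
crop('top','pics/c5.png',260,90,400,190,5)"
```

```text
t 7.45 tcp [0.712  0.0293 0.0867] yaw 0.074 frac [-0.02   0.004  0.544] twist -0.004 gap 0.03216535847088242 F [-0.1 -0.3 -0. ] grip 30.00004744157195
```

View pics/c5.png

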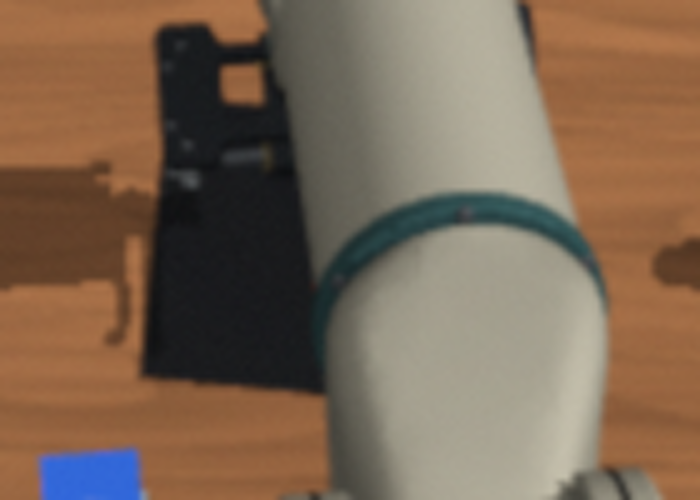

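The top view is occluded by the arm, but the grip gap is unchanged and the clip's shadow shows it held over the mat. Lower and release.

>>> arm_command([
  [20,-0.02,0,0.12,0],
  [20,-0.02,0,0.24,0],
  [20,-0.02,0,0.36,0],
  [20,-0.02,0,0.44,0],
  [20,-0.02,0,0.5,0],
  [20,-0.02,0,0.53,0],
  [20,-0.02,0,0.54,0],
  [20,-0.02,0,0.54,0],
])

```text
time_s: 8.5
tcp_pos: [0.7153, 0.0328, 0.0064]
ee_rot: [[-0.997, -0.077, 0.001], [-0.077, 0.997, 0.0], [-0.001, 0.0, -1.0]]
contact_force: [0.1, -0.3, 0.1]
finger_gap: 0.0322
grasp_force: 30.0
```

>>> arm_command([
  [34,0,0,0,0],
  [40,0,0,0,0],
  [50,0,0,0,0],
  [60,0,0,0,0],
  [60,0,0,-0.1,0],
  [60,0,0,-0.4,0],
  [60,0,0,-0.8,0],
  [60,0,0,-1,0],
])

```text
time_s: 9.5
tcp_pos: [0.717, 0.0329, 0.1612]
ee_rot: [[-0.997, -0.077, 0.006], [-0.077, 0.997, 0.0], [-0.006, -0.0, -1.0]]
contact_force: [0.2, -0.2, 0.1]
finger_gap: 0.0603
grasp_force: 0.0
```

```bash
python3 -c "
from h import *
p=np.load('p.npy');print(p)
plan(.4305,.2665,.24,p[2]-np.pi/2)
plan(.4305,.2665,.24,p[2])
crop('scene','pics/c6.png',320,120,480,310,3)"
```

```text
[ 0.45518108 -0.04227688  0.08357329]
t 9.5 tcp [0.717  0.0329 0.1612] yaw 0.077 frac [ 1.781  1.7   -0.537] twist 1.043 gap 0.06030437263699584 F [ 0.2 -0.2  0.1] grip 0.0
t 9.5 tcp [0.717  0.0329 0.1612] yaw 0.077 frac [ 1.781  1.7   -0.537] twist -0.004 gap 0.06030437263699584 F [ 0.2 -0.2  0.1] grip 0.0
```

View pics/c6.png

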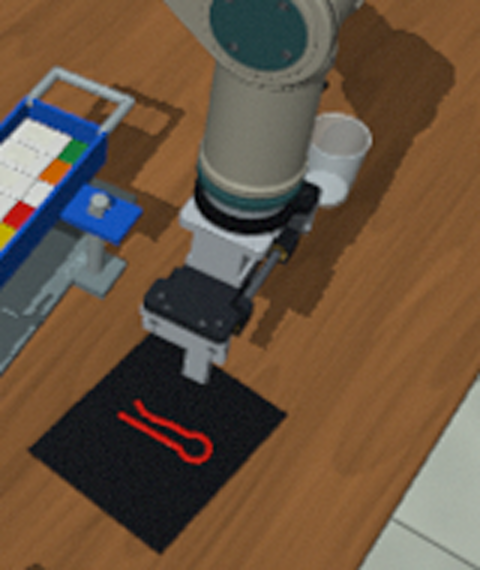

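Clip lies flat on the mat. Now to the handle.

>>> arm_command([
  [40,0,0,-0.3,0],
  [40,0.2,0.2,-0.5,0],
  [40,0.5,0.5,-0.5,0],
  [40,0.7,0.7,-0.5,0],
  [40,0.9,0.9,-0.5,0],
  [40,0.9,0.9,-0.5,0],
  [40,0.9,0.9,-0.5,0],
  [40,0.9,0.9,-0.5,0],
])

```text
time_s: 10.55
tcp_pos: [0.571, 0.1556, 0.231]
ee_rot: [[-0.997, -0.075, 0.001], [-0.075, 0.997, -0.001], [-0.001, -0.001, -1.0]]
contact_force: [0.3, -0.1, 0.8]
finger_gap: 0.0399
grasp_force: 0.0
```

>>> arm_command([
  [40,0.2,0.2,0,0],
  [40,0.4,0.4,0,0],
  [40,0.6,0.6,0,0],
  [40,0.88,0.8,0,0],
  [40,0.88,0.8,0,0],
  [40,0.88,0.8,0,0],
  [40,0.88,0.8,0,0],
  [40,0.88,0.8,0,0],
])

```text
time_s: 11.55
tcp_pos: [0.4301, 0.2656, 0.2308]
ee_rot: [[-0.997, -0.075, 0.0], [-0.075, 0.997, -0.0], [-0.0, -0.0, -1.0]]
contact_force: [-0.6, 0.7, 0.3]
finger_gap: 0.04
grasp_force: 0.0
```

```bash
python3 -c "
from h import *
plan(.4305,.2665,.118,.0836)"
```

```text
t 11.55 tcp [0.4301 0.2656 0.2308] yaw 0.075 frac [-0.003  0.006  0.752] twist -0.006 gap 0.040025048213545154 F [-0.6  0.7  0.3] grip 0.0
```

>>> arm_command([
  [40,0,0.005,0.15,0],
  [40,0,0.005,0.3,0],
  [40,0,0.005,0.45,0],
  [40,0,0.005,0.6,0],
  [40,0,0.005,0.7,0],
  [40,0,0.005,0.75,0],
  [40,0,0.005,0.75,0],
  [40,0,0.005,0.75,0],
])

```text
time_s: 12.55
tcp_pos: [0.4295, 0.2675, 0.119]
ee_rot: [[-0.997, -0.077, 0.001], [-0.077, 0.997, 0.001], [-0.001, 0.001, -1.0]]
contact_force: [-1.2, -0.6, 0.5]
finger_gap: 0.0397
grasp_force: 0.0
```

>>> arm_command([
  [30,0,0,0,0],
  [20,0,0,0,0],
  [15,0,0,0,0],
  [8,0,0,0,0],
  [5,0,0,0,0],
  [5,0,0,0,0],
  [5,0,0,0,0],
  [5,0,0,0,0],
])

```text
time_s: 13.55
tcp_pos: [0.429, 0.268, 0.1186]
ee_rot: [[-0.997, -0.078, 0.0], [-0.078, 0.997, 0.001], [-0.0, 0.001, -1.0]]
contact_force: [-1.5, 3.5, 1.0]
finger_gap: 0.0115
grasp_force: 30.0
```

```bash
cat >> h.py <<'E'
def arc(thetas,th0,k=1):
    "shifts (dy,dz fractions) along the handle arc from tilt th0"
    f=lambda t:.312*np.array([np.cos(t+.1124),-np.sin(t+.1124)])
    for t in thetas: print(round(t,3),((f(t)-f(th0))/.15).round(4))
E
python3 - <<'E'
from h import *
plan(.43,.2665,.118,.0836)
arc(np.arange(.02,.17,.02),0)
crop('scene','pics/c7.png',290,120,410,220,6)
np.save('t0.npy',capture('top'))
E
```

```text
t 13.55 tcp [0.429  0.268  0.1186] yaw 0.078 frac [-0.006 -0.01   0.004] twist -0.004 gap 0.011522584437311544 F [-1.5  3.5  1. ] grip 30.002469420433044
0.02 [-0.0051 -0.0413]
0.04 [-0.011  -0.0825]
0.06 [-0.0177 -0.1235]
0.08 [-0.0253 -0.1644]
0.1 [-0.0336 -0.2052]
0.12 [-0.0428 -0.2458]
0.14 [-0.0528 -0.2861]
0.16 [-0.0636 -0.3263]
```

View pics/c7.png

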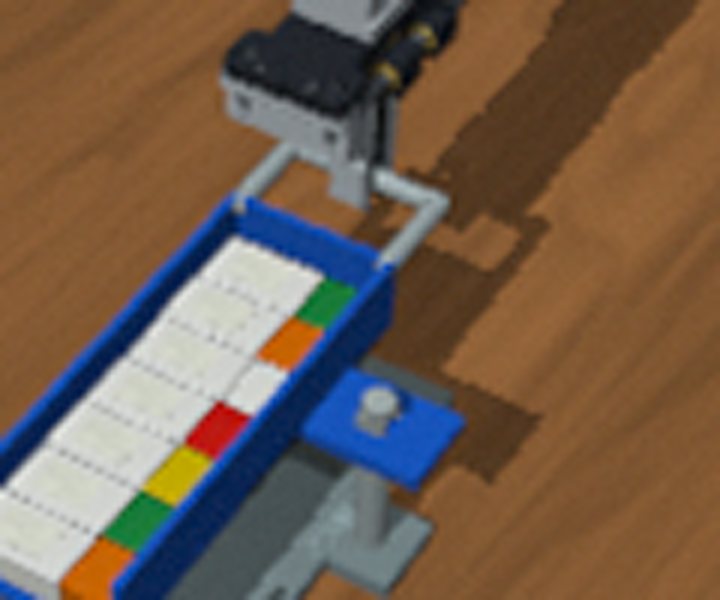

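The bar is gripped (finger at crop (355,180)). Raise to about 0.14 tilt.

>>> arm_command([
  [5,0,-0.005,-0.041,0],
  [5,0,-0.011,-0.083,0],
  [5,0,-0.018,-0.124,0],
  [5,0,-0.025,-0.164,0],
  [5,0,-0.034,-0.205,0],
  [5,0,-0.043,-0.246,0],
  [5,0,-0.053,-0.286,0],
  [5,0,-0.053,-0.286,0],
])

```text
time_s: 14.65
tcp_pos: [0.4296, 0.2602, 0.1615]
ee_rot: [[-0.997, -0.077, 0.0], [-0.077, 0.997, 0.002], [-0.0, 0.002, -1.0]]
contact_force: [-0.7, 4.8, -3.0]
finger_gap: 0.0111
grasp_force: 30.0
```

```bash
cat >> h.py <<'E'
def tilt():
    s=read_state();p=np.load('p.npy');d=s['tcp_pos'][:2]-p[:2]
    y=-np.sin(p[2])*d[0]+np.cos(p[2])*d[1]; z=s['tcp_pos'][2]+.0165-.1
    return np.arctan2(z,y)-.1124, np.hypot(y,z)
def coloured():
    "centres in top view of the colour ends (orange, green, yellow, red), and lip-side white extent"
    im=cv2.cvtColor(capture('top'),cv2.COLOR_RGB2HSV);out=[]
    for nm,a,b in(('or',8,17),('ye',22,32),('gr',60,85),('re',0,4)):
        m=cv2.inRange(im,(a,170,120 if nm!='gr' else 60),(b,255,255));m[:185]=0;m[245:]=0;m[:,:240]=0;m[:,490:]=0
        k=cv2.connectedComponentsWithStats(m);out+=[(nm,int(k[2][i,4]))+tuple(k[3][i].round(1)) for i in range(1,k[0]) if k[2][i,4]>15]
    return out
E
python3 - <<'E'
from h import *
print(tilt(),read_state()['contact_force'],read_state()['time_s']);print(coloured())
arc(np.arange(.145,.21,.01),.14)
E
```

```text
(np.float64(0.1390217323259939), np.float64(0.31341887114871375)) [-0.73846282  4.75051647 -3.00931834] 14.65
[('or', 115, np.float64(346.5), np.float64(208.4)), ('or', 135, np.float64(277.6), np.float64(212.8)), ('re', 124, np.float64(305.9), np.float64(210.8))]
0.145 [-0.0026 -0.0101]
0.155 [-0.008  -0.0302]
0.165 [-0.0136 -0.0502]
0.175 [-0.0194 -0.0702]
0.185 [-0.0254 -0.0901]
0.195 [-0.0316 -0.1099]
0.205 [-0.038  -0.1297]
```

>>> arm_command([
  [5,0,-0.003,-0.01,0],
  [5,0,-0.008,-0.03,0],
  [5,0,-0.0136,-0.05,0],
  [5,0,-0.0136,-0.05,0],
  [5,0,-0.0136,-0.05,0],
  [5,0,-0.0136,-0.05,0],
  [5,0,-0.0136,-0.05,0],
  [5,0,-0.0136,-0.05,0],
])

```text
time_s: 15.7
tcp_pos: [0.4297, 0.2583, 0.1687]
ee_rot: [[-0.997, -0.077, 0.0], [-0.077, 0.997, 0.002], [-0.0, 0.002, -1.0]]
contact_force: [0.2, 5.8, -3.1]
finger_gap: 0.0113
grasp_force: 30.0
```

```bash
cat > s.py <<'E'
from h import *
print(tilt(),read_state()['contact_force'].round(1),read_state()['time_s']);print([(a,n,float(x),float(y)) for a,n,x,y in coloured()])
E
python3 s.py; python3 -c "
from h import *
arc(np.arange(.165,.36,.015),.165)"
```

```text
(np.float64(0.1628161800536217), np.float64(0.3134712517791595)) [ 0.2  5.8 -3.1] 15.7
[('or', 118, 346.7, 208.4), ('or', 134, 277.9, 212.7), ('re', 123, 306.3, 210.6)]
0.165 [0. 0.]
0.18 [-0.0088 -0.0299]
0.195 [-0.018  -0.0597]
0.21 [-0.0276 -0.0894]
0.225 [-0.0378 -0.1189]
0.24 [-0.0483 -0.1483]
0.255 [-0.0593 -0.1775]
0.27 [-0.0707 -0.2065]
0.285 [-0.0826 -0.2354]
0.3 [-0.0949 -0.2641]
0.315 [-0.1076 -0.2926]
0.33 [-0.1207 -0.3208]
0.345 [-0.1343 -0.3489]
```

>>> arm_command([
  [5,0,-0.005,-0.015,0],
  [5,0,-0.009,-0.03,0],
  [5,0,-0.009,-0.03,0],
  [5,0,-0.009,-0.03,0],
  [5,0,-0.009,-0.03,0],
  [5,0,-0.009,-0.03,0],
  [5,0,-0.009,-0.03,0],
  [5,0,-0.009,-0.03,0],
])

```text
time_s: 16.75
tcp_pos: [0.4299, 0.2571, 0.1732]
ee_rot: [[-0.997, -0.077, 0.0], [-0.077, 0.997, 0.002], [-0.0, 0.002, -1.0]]
contact_force: [0.2, 5.9, -3.2]
finger_gap: 0.011
grasp_force: 30.0
```

```bash
python3 s.py
```

```text
(np.float64(0.1778247349953515), np.float64(0.31352874808099873)) [ 0.2  5.9 -3.2] 16.75
[('or', 119, 346.9, 208.3), ('or', 136, 278.1, 212.6), ('re', 120, 306.6, 210.6)]
```

>>> arm_command([
  [5,0,-0.005,-0.015,0],
  [5,0,-0.0095,-0.03,0],
  [5,0,-0.0095,-0.03,0],
  [5,0,-0.0095,-0.03,0],
  [5,0,-0.0095,-0.03,0],
  [5,0,-0.0095,-0.03,0],
  [5,0,-0.0095,-0.03,0],
  [5,0,-0.0095,-0.03,0],
])

```text
time_s: 17.8
tcp_pos: [0.4299, 0.2557, 0.1777]
ee_rot: [[-0.997, -0.077, 0.0], [-0.077, 0.997, 0.002], [-0.0, 0.002, -1.0]]
contact_force: [0.1, 5.3, -2.3]
finger_gap: 0.0108
grasp_force: 30.0
```

```bash
python3 s.py
```

```text
(np.float64(0.19277324988845435), np.float64(0.31353413076755954)) [ 0.1  5.3 -2.3] 17.8
[('or', 116, 347.0, 208.3), ('or', 136, 278.5, 212.4), ('re', 124, 306.7, 210.6)]
```

>>> arm_command([
  [5,0,-0.005,-0.015,0],
  [5,0,-0.0095,-0.03,0],
  [5,0,-0.0095,-0.03,0],
  [5,0,-0.0095,-0.03,0],
  [5,0,-0.0095,-0.03,0],
  [5,0,-0.0095,-0.03,0],
  [5,0,-0.0095,-0.03,0],
  [5,0,-0.0095,-0.03,0],
])

```text
time_s: 18.85
tcp_pos: [0.4301, 0.2543, 0.1822]
ee_rot: [[-0.997, -0.077, 0.0], [-0.077, 0.997, 0.002], [-0.0, 0.002, -1.0]]
contact_force: [-0.8, 5.2, -2.8]
finger_gap: 0.0108
grasp_force: 30.0
```

```bash
python3 s.py
```

```text
(np.float64(0.20791666903404082), np.float64(0.31357198608271636)) [-0.8  5.2 -2.8] 18.85
[('or', 115, 347.2, 208.3), ('or', 136, 279.0, 212.3), ('re', 124, 307.0, 210.5)]
```

>>> arm_command([
  [5,0,-0.005,-0.015,0],
  [5,0,-0.01,-0.03,0],
  [5,0,-0.01,-0.03,0],
  [5,0,-0.01,-0.03,0],
  [5,0,-0.01,-0.03,0],
  [5,0,-0.01,-0.03,0],
  [5,0,-0.01,-0.03,0],
  [5,0,-0.01,-0.03,0],
])

```text
time_s: 19.9
tcp_pos: [0.4302, 0.2528, 0.1868]
ee_rot: [[-0.997, -0.077, 0.0], [-0.077, 0.997, 0.002], [-0.0, 0.002, -1.0]]
contact_force: [-0.3, 5.3, -2.4]
finger_gap: 0.0107
grasp_force: 30.0
```

```bash
python3 s.py
```

```text
(np.float64(0.22308125378795796), np.float64(0.3136437492253702)) [-0.3  5.3 -2.4] 19.9
[('or', 107, 352.6, 208.0), ('or', 138, 279.1, 212.2), ('re', 118, 307.1, 210.5)]
```

>>> arm_command([
  [5,0,-0.005,-0.015,0],
  [5,0,-0.0105,-0.03,0],
  [5,0,-0.0105,-0.03,0],
  [5,0,-0.0105,-0.03,0],
  [5,0,-0.0105,-0.03,0],
  [5,0,-0.0105,-0.03,0],
  [5,0,-0.0105,-0.03,0],
  [5,0,-0.0105,-0.03,0],
])

```text
time_s: 20.95
tcp_pos: [0.4303, 0.2512, 0.1913]
ee_rot: [[-0.997, -0.077, 0.0], [-0.077, 0.997, 0.002], [-0.0, 0.002, -1.0]]
contact_force: [-0.0, 5.5, -2.3]
finger_gap: 0.0111
grasp_force: 30.0
```

```bash
python3 s.py
```

```text
(np.float64(0.23836224259977656), np.float64(0.3136637557523115)) [-0.   5.5 -2.3] 20.95
[('or', 77, 414.2, 205.6), ('or', 139, 279.3, 212.1), ('ye', 25, 371.7, 207.8), ('re', 114, 307.2, 210.6)]
```

Sliding began at ≈0.22; box 3 (yellow) is already at the ramp, box 4 (red) holds. Wait here.

>>> arm_command([
  [5,0,0,0,0],
  [5,0,0,0,0],
  [5,0,0,0,0],
  [5,0,0,0,0],
  [5,0,0,0,0],
  [5,0,0,0,0],
  [5,0,0,0,0],
  [5,0,0,0,0],
])

```text
time_s: 22.0
tcp_pos: [0.4303, 0.2513, 0.1913]
ee_rot: [[-0.997, -0.077, 0.0], [-0.077, 0.997, 0.002], [-0.0, 0.002, -1.0]]
contact_force: [0.0, 6.3, -2.4]
finger_gap: 0.0108
grasp_force: 30.0
```

```bash
python3 s.py; python3 -c "
from h import *
crop('top','pics/c8.png',220,165,490,265,2.9)
arc(np.arange(.222,.0,-.016),.238)
arc(np.arange(.11,-.02,-.015),.126)"
```

```text
(np.float64(0.23840812730249672), np.float64(0.3136901013182478)) [ 0.   6.3 -2.4] 22.0
[('or', 93, 419.1, 205.1), ('or', 140, 279.4, 212.1), ('re', 114, 307.2, 210.6)]
0.222 [0.0112 0.0313]
0.206 [0.0218 0.0629]
0.19 [0.032  0.0946]
0.174 [0.0417 0.1264]
0.158 [0.0508 0.1584]
0.142 [0.0594 0.1905]
0.126 [0.0676 0.2228]
0.11 [0.0752 0.2552]
0.094 [0.0822 0.2877]
0.078 [0.0888 0.3204]
0.062 [0.0948 0.3531]
0.046 [0.1004 0.3859]
0.03 [0.1053 0.4188]
0.014 [0.1098 0.4518]
0.11 [0.0076 0.0324]
0.095 [0.0143 0.0629]
0.08 [0.0204 0.0935]
0.065 [0.0262 0.1241]
0.05 [0.0315 0.1549]
0.035 [0.0363 0.1857]
0.02 [0.0406 0.2166]
0.005 [0.0445 0.2476]
-0.01 [0.0479 0.2786]
```

View pics/c8.png

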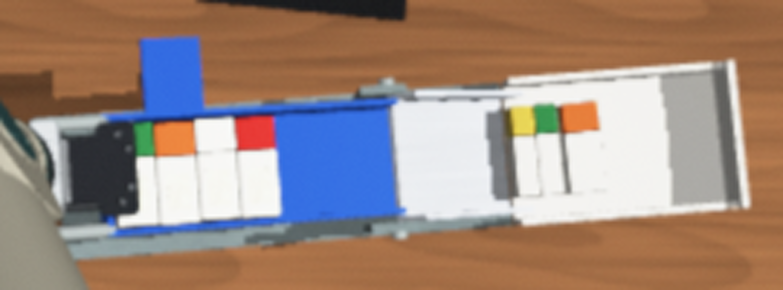

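Three boxes (yellow, green, orange at crop (510–600,100–200)) are in the tray, four remain in the bin. Lower slowly.

>>> arm_command([
  [5,0,0.006,0.016,0],
  [5,0,0.017,0.047,0],
  [5,0,0.027,0.079,0],
  [5,0,0.037,0.11,0],
  [5,0,0.046,0.142,0],
  [5,0,0.055,0.174,0],
  [5,0,0.064,0.207,0],
  [5,0,0.0676,0.223,0],
])

```text
time_s: 23.1
tcp_pos: [0.4296, 0.2612, 0.1577]
ee_rot: [[-0.997, -0.078, 0.0], [-0.078, 0.997, 0.001], [-0.0, 0.001, -1.0]]
contact_force: [0.3, 6.5, -1.7]
finger_gap: 0.0113
grasp_force: 30.0
```

>>> arm_command([
  [5,0,0.0076,0.0324,0],
  [5,0,0.014,0.063,0],
  [5,0,0.02,0.0935,0],
  [5,0,0.026,0.124,0],
  [5,0,0.0315,0.155,0],
  [5,0,0.036,0.186,0],
  [5,0,0.039,0.205,0],
  [5,0,0.0406,0.217,0],
])

```text
time_s: 24.1
tcp_pos: [0.4291, 0.2672, 0.1251]
ee_rot: [[-0.997, -0.078, 0.0], [-0.078, 0.997, 0.001], [-0.0, 0.001, -1.0]]
contact_force: [-0.4, 5.0, -3.0]
finger_gap: 0.011
grasp_force: 30.0
```

```bash
python3 s.py; python3 -c "
from h import *
plan(.429,.268,.118)"
```

```text
(np.float64(0.02082012997897062), np.float64(0.3133297590922853)) [-0.4  5.  -3. ] 24.1
[('or', 93, 419.0, 205.1), ('or', 128, 276.9, 213.5), ('re', 114, 304.4, 211.3)]
t 24.15 tcp [0.4291 0.2672 0.125 ] yaw 0.078 frac [0.    0.005 0.046] twist 0.0 gap 0.011284068937542302 F [-0.5  5.6 -2.9] grip 30.00099688768387
```

>>> arm_command([
  [5,0,0.001,0.008,0],
  [5,0,0.002,0.016,0],
  [5,0,0.003,0.024,0],
  [5,0,0.004,0.03,0],
  [5,0,0.005,0.036,0],
  [5,0,0.005,0.04,0],
  [5,0,0.005,0.043,0],
  [5,0,0.005,0.043,0],
])

```text
time_s: 25.15
tcp_pos: [0.4291, 0.268, 0.1189]
ee_rot: [[-0.997, -0.078, 0.0], [-0.078, 0.997, 0.001], [-0.0, 0.001, -1.0]]
contact_force: [-1.4, 5.9, -2.2]
finger_gap: 0.0112
grasp_force: 30.0
```

>>> arm_command([
  [5,0,0,0.002,0],
  [5,0,0,0.004,0],
  [5,0,0,0.006,0],
  [5,0,0,0.006,0],
  [5,0,0,0.006,0],
  [5,0,0,0.006,0],
  [5,0,0,0.006,0],
  [5,0,0,0.006,0],
])

```text
time_s: 26.15
tcp_pos: [0.4291, 0.268, 0.1188]
ee_rot: [[-0.997, -0.078, 0.001], [-0.078, 0.997, 0.001], [-0.001, 0.001, -1.0]]
contact_force: [-2.1, 4.3, 5.6]
finger_gap: 0.0108
grasp_force: 30.0
```

```bash
python3 s.py
```

```text
(np.float64(0.00037307466442407233), np.float64(0.3133158159041363)) [-2.1  4.3  5.6] 26.15
[('or', 94, 419.1, 205.1), ('or', 127, 276.7, 213.7), ('re', 115, 304.4, 211.5)]
```

Bin rests (upward force +5.6 N). Open and retreat straight up; then look once more.

>>> arm_command([
  [16,0,0,0,0],
  [24,0,0,0,0],
  [32,0,0,0,0],
  [40,0,0,0,0],
  [40,0,0,0,0],
  [40,0,0,-0.2,0],
  [40,0,0,-0.45,0],
  [40,0,0,-0.7,0],
])

```text
time_s: 27.2
tcp_pos: [0.4288, 0.2667, 0.224]
ee_rot: [[-0.997, -0.077, -0.0], [-0.077, 0.997, -0.0], [0.0, -0.0, -1.0]]
contact_force: [0.9, 0.2, -0.1]
finger_gap: 0.0402
grasp_force: 0.0
```

>>> arm_command([
  [40,0,0.1,-0.1,0],
  [40,0,0.3,-0.2,0],
  [40,0,0.5,-0.2,0],
  [40,0,0.7,-0.2,0],
  [40,0,0.9,-0.2,0],
  [40,0,0.9,-0.2,0],
  [40,0,0.9,-0.2,0],
  [40,0,0.9,-0.2,0],
])

```text
time_s: 28.2
tcp_pos: [0.4191, 0.4, 0.253]
ee_rot: [[-0.997, -0.075, 0.0], [-0.075, 0.997, -0.001], [-0.0, -0.001, -1.0]]
contact_force: [-0.5, 0.1, 0.0]
finger_gap: 0.0402
grasp_force: 0.0
```

```bash
python3 s.py; python3 -c "
from h import *
crop('scene','pics/c9.png',170,120,470,380,2)"
```

```text
(np.float64(0.25256455063730654), np.float64(0.4750269184713903)) [-0.5  0.1  0. ] 28.2
[('or', 94, 419.1, 205.1), ('or', 127, 276.7, 213.7), ('re', 117, 304.4, 211.5)]
```

View pics/c9.png

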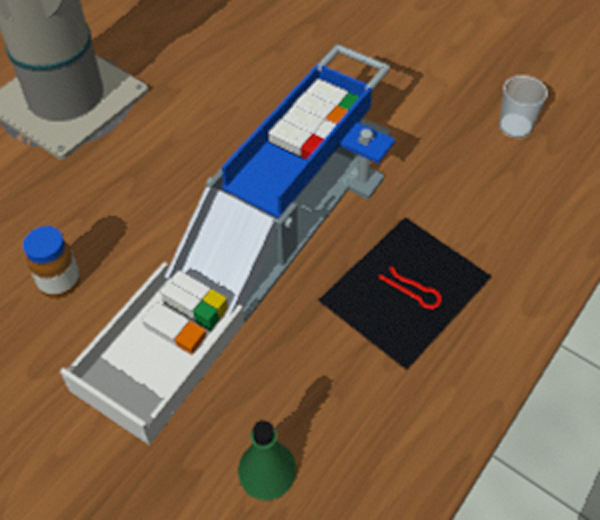

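Bin down with four boxes, three boxes in the tray (crop (165–230,280–350)), clip on the mat (410,287), glassware and jar in place.

```bash
python3 -c "
from bench import *
print(hand_in())"
```

```text
the job is handed in; nothing more can be done
None
```

I finished and handed in the job at about 28 s: the clip is on the mat, three slide boxes are in the tray and four in the bin, the bin is lowered and released, and the glassware and jar are undisturbed.

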